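Slide the six-well plate under the reader bridge

ROBOT

A 6-joint arm with a two-finger parallel gripper is mounted at the origin on the work surface. World frame = base frame: x ahead of the robot, y to its left, z up, the work surface at z = 0. Lengths are in m, angles in rad, forces in N, time in s.
With the tool pointing down it reaches from about 0.3 to 0.95 m from the base axis. Payload 3.1 kg.
Tool frame: the origin (TCP) lies on the centre line of the jaws, within the pads' length; the fingertips stand env.nose_length ahead of it and the grasp point (between the pads) lies 11 mm behind it (env.nose_length is the distance from the TCP to the fingertips, in m); z points along the fingers, y is the line along which they close (so a half turn about z gives the same grasp; the last joint's range is limited). The gripper opens to 85 mm and grips with 20 to 120 N. Pads are 22 mm wide; open, the fingers measure 114 mm over their backs; the gripper's body (76 mm by 85 mm) begins 54 mm behind the grasp point. The pads swing forward as they close: fully open they stand 13 mm farther back than shut.
Start: joints at [-1.372, 0.308, 1.634, -0, 1.2, -0.07], TCP at [0.166, -0.603, 0.239] pointing down, gripper open.
Joint ranges: [-3.06, 3.06], [-0.79, 1.96], [0.05, 2.63], [-1.19, 4.34], [0.05, 2.64], [-2.94, 2.94]. Speed limits (rad/s): [2.79, 2.79, 3.14, 3.14, 3.14, 3.14].

INTERFACE

Orientations are given as a unit quaternion [x, y, z, w].
In Python, from workcell import env, eyes, finish_job gives the robot as it stands.
- The arm moves only by the tool jog_arm, never from a script. Its argument "rows" is a list of rows, each a list of 5 numbers: the closure, from 0 (fully open) to 1 (shut), then the shift along the world's x, y, z in cm, then the turn about the world's z in degrees. A call has exactly 8 rows; each row is the pose to reach, as a shift and turn from the pose commanded when the call began; what a row does not reach only later rows make up. A row lasts 1/12 s, in which the tool goes at most 41.7 mm and 7.16 degrees, less where a joint would pass 70% of its speed; a pose out of reach is approached as far as the arm can. A call with a gripper value outside its range is refused whole. The fingers move at their own pace and stop on an object; the grip force is fixed at half the most. Time passes only in rows, so rows that repeat a pose let the fingers close, or fill a call up. It gives the time, the measured TCP pose, the force, the opening and the grip force at its end, in the units of the state.
- env.get_state(): the state, without advancing time (a new reading comes with each control period).
- eyes.read_camera(name): name is "scene" or "top" or "wrist"; returns (picture, depth): 420x560x3 uint8, red, green, blue; 420x560 float32, m along the optical axis (not along the pixel's ray), 0 where there is no reading.
- eyes.camera_info(name): a dict with "vfov" (degrees; the focal length in pixels is half the picture's height over the tangent of half this angle, whatever the lens; pixels are square), "cx", "cy" (the principal point, pixels), "rvec" (rotation vector, rad) and "tvec" (3), from world to camera coordinates, as OpenCV has them. Camera axes: x right, y down, z forward; pixel columns grow to the right and rows downward; lengths in m; the calibration is good to about 2 mm. A picture is of the moment at which its call begins: read the wrist's pose just before it. camera_info takes no time and is no camera call; for the wrist camera it gives the pose at the moment of the call.
- finish_job(): hands the job in; it is judged then, once.
The state is a dict: "time_s": time; "joint_pos": joint angles; "dq": joint speeds; "joint_torque": joint torques, N m; "position": TCP position; "tool_rot": TCP orientation; "ft_force": force on the tool from outside, world axes, zero at the start; "wrist_torque": the same for the moment, N m; "gripper_width": opening from 0.0 (shut) to 1.0 (fully open); "finger_force": force on a finger pad.
Only numpy, scipy, OpenCV 4.12 (cv2) and the standard library are available. Lean on these libraries where they do the work, as an engineer would, in place of code of your own. Each camera call takes 0.05 s, during which the arm holds its last target. There are 200 camera calls.

TASK

At the counting station the low two-lane plate reader has one culture plate waiting in each lane, in front of its bridge. Push the plate with six large wells along its lane, under the low bridge, until the middle of the plate is under the middle of the bridge, and leave it there. Leave the plate with the many small wells where it is.

Things in the scene. Friction and masses are not known exactly. Their poses are not given: they have to be found in the camera images.
- plate6: six-well plate: loose white plastic box 128 long (x) x 85.5 (y) x 20 mm, 3 x 2 large grey wells 36 mm across, about 90 g; too wide to grasp, slides easily. Lies along one of the reader's lanes, its middle 115 to 145 mm before the bridge's middle. Origin: centre of its underside, z up.
- plate24: the other plate, same outer size and colour, 6 x 4 small grey wells 16 mm across, waiting likewise in the other lane. Origin: centre of its underside.
- reader: fixed plate reader. x runs along the lanes away from the robot, y left, z up; origin at bench height below the middle of the bridge. Base slab 8 mm thick (plates lie on it), x -250 to +110 mm, 206 mm wide. Two lanes 91 mm wide, centres at y +49.5 and -49.5 mm, no end stop, between rails 8 mm wide, tops 18 mm above the bench. Bench clutter stands outside its sides.
- bridge (a point): middle of the top of the reader's white bridge, 62 mm above the bench. The bridge spans both lanes, 44 mm deep along the lanes, underside 38 mm above the bench (10 mm over a plate), legs on the rails. Over each lane's centre a black lens housing 34 mm across, top 76 mm above the bench. A 55 mm high white box stands at the reader's left rear side.
Mind the look-alikes: they are no part of the job. Leave any orange or yellow look-alike of the plate6 alone.

How it is judged:
At the end, for the whole second after the job is handed in: The middle of the six-well plate is within 15 mm, along the lane, of the middle of the bridge; the plate lies flat on the reader's base (within 5 mm), along its lane (within 10 degrees) and at rest; the other plate is within 15 mm of where it started (x of plate6 in the frame of reader between -0.015 and 0.015 m and z of plate6 in the frame of reader below 0.013 m and angle between plate6's own z axis and vertical below 0.06 rad and angle between the x axis of plate6 and the x axis of reader, either way round below 0.17 rad and linear speed of plate6 below 0.01 m/s and distance of plate24 from where it was at the start of the episode below 0.015 m); the robot touches nothing.
It fails at once if the plate with the small wells is pushed more than 15 mm from its place (distance of plate24 from where it was at the start of the episode above 0.015 m).
It also fails if it takes over 32 s, if anything falls off the work surface, if the arm or the gripper's body presses on something with over 40 N, if the wrist force passes 120 N, or if a joint passes its speed limit or range.

## Working session

There is one attempt and no reset: what is moved stays moved. The work goes in short steps, Python scripts to look and compute and a tool call to move; the robot and the scene stay as the last step left them, time stands still between calls to the robot, and variables do not carry over. Pictures are saved under pics/ and viewed, at most 10 in all, crops included, and the job is handed in when it is done.

Besides the shell and the picture viewer there is one more tool, called in YAML: its name, and indented under it one key for each argument. jog_arm: Moves the arm, as the interface text tells. Its arguments: {"type":"object","properties":{"rows":{"type":"array","items":{"type":"array","items":{"type":"number"}}}},"required":["rows"]}

```bash
mkdir -p pics; cat > h.py <<'E'
import numpy as np, cv2
from workcell import env, eyes, finish_job
def cam(n):
    i=eyes.camera_info(n); p,d=eyes.read_camera(n)
    f=210/np.tan(np.radians(i['vfov'])/2)
    K=np.array([[f,0,i['cx']],[0,f,i['cy']],[0,0,1]])
    R=cv2.Rodrigues(np.array(i['rvec'],float))[0]; t=np.array(i['tvec'],float)
    return p,d,K,R,t
def ray(uv,z,K,R,t):
    uv=np.atleast_2d(uv).astype(float)
    r=np.c_[uv,np.ones(len(uv))]@np.linalg.inv(K).T@R
    c=-R.T@t
    return c+r*((z-c[2])/r[:,2])[:,None]
def cloud(d,K,R,t):
    v,u=np.mgrid[:420,:560]
    P=np.stack([(u-K[0,2])/K[0,0]*d,(v-K[1,2])/K[1,1]*d,d],-1)
    return (P-t)@R
E
python3 - <<'E'
from h import *
print(env.get_state()['time_s'],env.nose_length)
for n in('top','scene'):
    p,d,K,R,t=cam(n); cv2.imwrite(f'pics/{n}.png',p[...,::-1]); np.savez(f'{n}.npz',p=p,d=d,K=K,R=R,t=t); print(eyes.camera_info(n),(d>0).mean())
E
```

```text
0.0 0.008
{'vfov': 52.86681300399508, 'cx': 278.65088350544175, 'cy': 210.7581136495742, 'rvec': array([ 2.12573879, -2.10540783,  0.198986  ]), 'tvec': array([0.01747355, 0.50113767, 0.91120169])} 0.9961309523809524
{'vfov': 42.151274700798304, 'cx': 279.4605910781423, 'cy': 213.3633987969234, 'rvec': array([ 1.419386  ,  2.2666899 , -0.81659088]), 'tvec': array([ 0.20080105, -0.30820788,  1.50295868])} 0.9961479591836735
```

View pics/top.png

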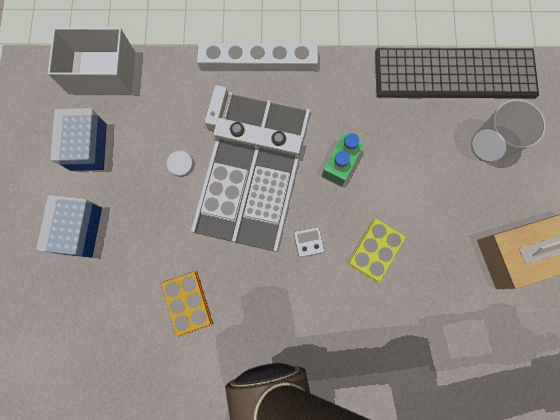

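View pics/scene.png

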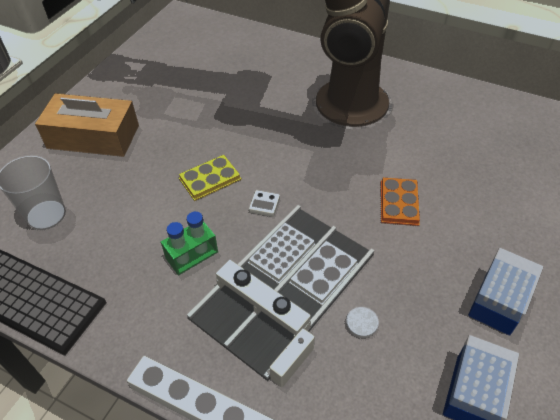

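The top view shows a white six-well plate at (224,190) in the left lane and the 24-well plate at (268,194) in the right lane. The bridge crosses at about (258,136). The look-alikes are yellow at (377,250) and orange at (186,303). The white plate with 3x2 large wells fits the description. I'll measure it and confirm with one crop.

```bash
python3 - <<'E'
from h import *
o=np.load('top.npz'); p,d,K,R,t=[o[k] for k in 'pdKRt']
W=cloud(d,K,R,t); Z=W[...,2]; print('bench',np.median(Z[330:350,60:150]),'plate',Z[190,224],'br',Z[136,258])
hsv=cv2.cvtColor(p,cv2.COLOR_RGB2HSV)
roi=np.zeros(Z.shape,bool); roi[85:255,185:315]=1
# plates: height band 24..33mm
for nm,lo,hi,zz in(('plates',.0235,.034,.028),('bridge',.055,.068,.062),('slab',.004,.013,.008)):
    m=(roi&(Z>lo)&(Z<hi)).astype(np.uint8)
    m=cv2.morphologyEx(m,cv2.MORPH_OPEN,np.ones((3,3)))
    n,l,s,c=cv2.connectedComponentsWithStats(m)
    for i in range(1,n):
        if s[i,4]<150: continue
        v,u=np.nonzero(l==i); P=ray(np.c_[u,v],zz,K,R,t)[:,:2]
        (cx,cy),wh,a=cv2.minAreaRect(P.astype(np.float32)*1000)
        print(nm,s[i],c[i].round(),'ctr',round(cx,1),round(cy,1),np.round(wh,1),round(a,1),'meanz',Z[l==i].mean().round(4))
# lens housings
m=(roi&(Z>.07)&(Z<.082)).astype(np.uint8); n,l,s,c=cv2.connectedComponentsWithStats(m)
L=[]
for i in range(1,n):
    if s[i,4]>40: print('lens',s[i,4],c[i],ray(c[i],.076,K,R,t))
# wells (large): grey circles on the plate
crop=cv2.resize(p[140:240,180:310],None,fx=5,fy=5,interpolation=cv2.INTER_CUBIC)
cv2.imwrite('pics/crop.png',crop[...,::-1])
s=env.get_state(); print(s['position'],s['tool_rot'],s['time_s'])
E
```

```text
bench -0.001357789164941706 plate 0.025064404173469026 br 0.05719000103363888
plates [ 202  163   44   56 1558] [224. 190.] ctr 553.7 152.4 [ 80.9 123.2] 77.0 meanz 0.0266
plates [ 245  167   43   55 1525] [266. 194.] ctr 546.5 52.2 [ 80.5 122.7] 78.3 meanz 0.0264
bridge [ 214  118   88   35 1216] [258. 136.] ctr 677.4 73.5 [204.8  45.1] 77.5 meanz 0.0605
slab [226  95  41  31 748] [246. 110.] ctr 764.6 106.4 [90.4 67.7] 77.2 meanz 0.007
slab [266 104  40  31 808] [286. 119.] ctr 742.8 9.3 [91.2 67.9] 77.5 meanz 0.0069
slab [214 139  41  32 764] [234. 155.] ctr 648.7 132.4 [90.9 63.1] 77.1 meanz 0.0069
slab [255 148  39  25 538] [275. 160.] ctr 635.6 33.6 [90.7 46.9] 78.1 meanz 0.0069
slab [195 213  39  27 628] [215. 226.] ctr 470.7 172.2 [90.5 49.3] 77.4 meanz 0.007
slab [238 217  41  33 899] [257. 232.] ctr 456.5 72.9 [91.1 64.4] 78.3 meanz 0.007
lens 158 [236.37341772 128.24050633] [[0.68808643 0.12121503 0.076     ]]
lens 156 [278.00641026 137.41666667] [[0.66656581 0.02528444 0.076     ]]
[ 0.16581488 -0.60183043  0.23813342] [ 9.90981665e-01  1.33993152e-01 -6.18018908e-05 -1.08219095e-03] 0.1
```

View pics/crop.png

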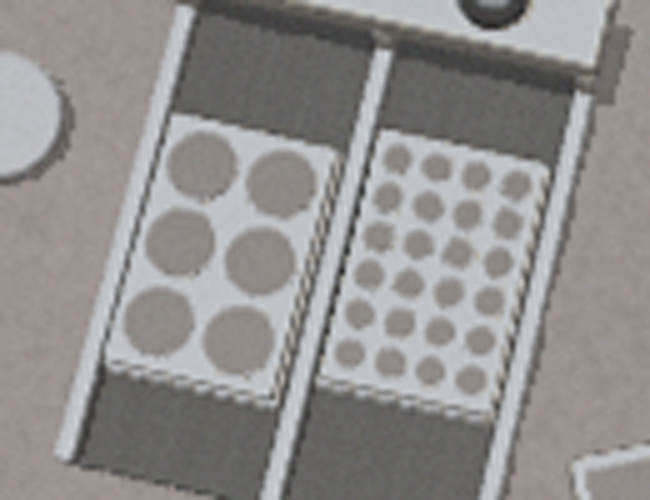

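The crop confirms it: the six large wells are on the left-lane plate and the 24 small wells are on the right. The reader's yaw is -12.6° and the bridge middle is at (677, 73.5) mm. plate6 sits at x' = -138, y' = +50 in the reader frame, inside the stated range. I'll move to a point behind it at (462, 173) mm, with the tool turned -28°.

jog_arm:
  rows:
    - [0.5,10,26,0,-28]
    - [0.5,10,26,0,-28]
    - [0.5,10,26,0,-28]
    - [0.5,10,26,0,-28]
    - [0.5,10,26,0,-28]
    - [0.5,10,26,0,-28]
    - [0.5,10,26,0,-28]
    - [0.5,10,26,0,-28]

```text
time_s: 0.77
position: [0.2665, -0.3371, 0.2382]
tool_rot: [0.994, -0.108, -0.001, -0.002]
ft_force: [0.4, 0.2, -1.0]
gripper_width: 0.497
finger_force: 0.0
```

jog_arm:
  rows:
    - [0.5,10,26,0,0]
    - [0.5,10,26,0,0]
    - [0.5,10,26,0,0]
    - [0.5,10,26,0,0]
    - [0.5,10,26,0,0]
    - [0.5,10,26,0,0]
    - [0.5,10,26,0,0]
    - [0.5,10,26,0,0]

```text
time_s: 1.43
position: [0.3672, -0.0789, 0.2393]
tool_rot: [0.994, -0.107, 0.0, -0.001]
ft_force: [-1.9, -0.3, -0.2]
gripper_width: 0.497
finger_force: 0.0
```

jog_arm:
  rows:
    - [0.5,9.6,25.5,0,0]
    - [0.5,9.6,25.5,0,0]
    - [0.5,9.6,25.5,0,0]
    - [0.5,9.6,25.5,0,0]
    - [0.5,9.6,25.5,0,0]
    - [0.5,9.6,25.5,0,0]
    - [0.5,9.6,25.5,0,0]
    - [0.5,9.6,25.5,0,0]

```text
time_s: 2.1
position: [0.4643, 0.1752, 0.2393]
tool_rot: [0.994, -0.108, 0.001, -0.001]
ft_force: [0.6, -0.1, 0.8]
gripper_width: 0.498
finger_force: 0.0
```

jog_arm:
  rows:
    - [0.5,-0.2,-0.2,-4,0]
    - [0.5,-0.2,-0.2,-8,0]
    - [0.5,-0.2,-0.2,-12,0]
    - [0.5,-0.2,-0.2,-15,0]
    - [0.5,-0.2,-0.2,-17,0]
    - [0.5,-0.2,-0.2,-18.5,0]
    - [0.5,-0.2,-0.2,-19,0]
    - [0.5,-0.2,-0.2,-19,0]

```text
time_s: 2.77
position: [0.4588, 0.1686, 0.0476]
tool_rot: [0.994, -0.11, -0.002, 0.001]
ft_force: [0.1, 0.2, 0.4]
gripper_width: 0.503
finger_force: 0.0
```

```bash
python3 - <<'E'
from h import *
s=env.get_state(); print(s['position'],s['ft_force'])
a=[]
p,d,K,R,t=cam('wrist'); W=cloud(d,K,R,t)
cv2.imwrite('pics/w1.png',p[...,::-1]); np.savez('w1.npz',p=p,d=d,K=K,R=R,t=t)
p2,d2,K,R,t=cam('scene'); W=cloud(d2,K,R,t)
m=(np.hypot(W[...,0]-s['position'][0],W[...,1]-s['position'][1])<.045)&(d2>0)
z=W[...,2][m]; print(np.percentile(z,[5,50,95]), np.histogram(z,np.arange(0,.16,.01)))
cv2.imwrite('pics/s1.png',cv2.resize(p2[120:340,180:420],None,fx=2.5,fy=2.5)[...,::-1])
E
```

```text
[0.45881362 0.1686385  0.04764722] [0.10721148 0.21532922 0.41007204]
[0.00549575 0.2641104  0.39440269] (array([597,  40,  57,   0,  29,  47,  59,  42,  54, 125,  44,  82,  67,
        83, 108]), array([0.  , 0.01, 0.02, 0.03, 0.04, 0.05, 0.06, 0.07, 0.08, 0.09, 0.1 ,
       0.11, 0.12, 0.13, 0.14, 0.15]))
```

View pics/s1.png

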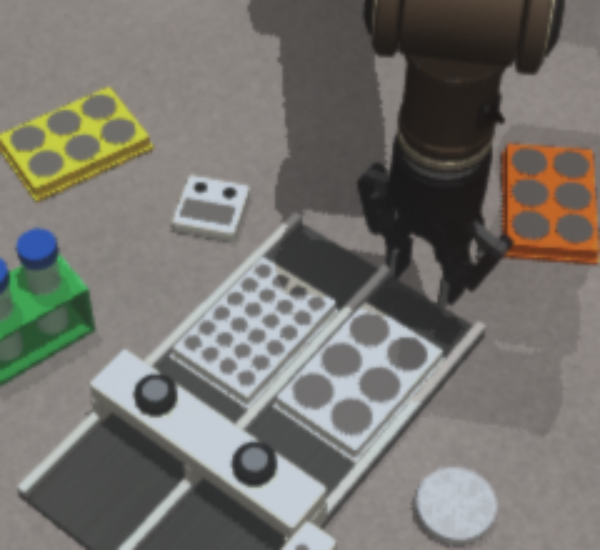

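View pics/w1.png

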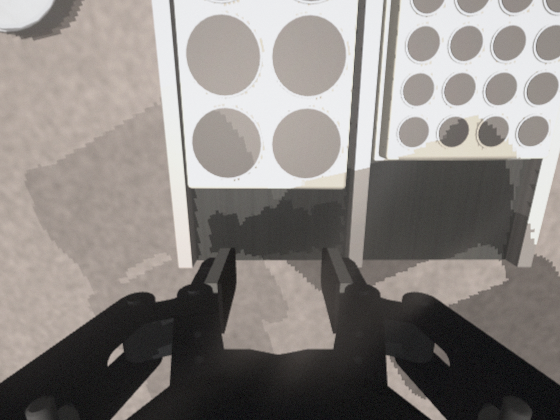

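The scene crop shows the fingers over the left lane, behind the six-well plate, at about (430,270). In the wrist view the plate's near edge is at row 188 and the lane spans columns 190 to 350. The tool is roughly 5 mm right of the lane centre. I'll close the fingers further for lane clearance and go down.

jog_arm:
  rows:
    - [0.75,0,0,0,0]
    - [0.75,0,0,0,0]
    - [0.75,0,0,-0.5,0]
    - [0.75,0,0,-1,0]
    - [0.75,0,0,-1.5,0]
    - [0.75,0,0,-2,0]
    - [0.75,0,0,-2.2,0]
    - [0.75,0,0,-2.2,0]

```text
time_s: 3.53
position: [0.4591, 0.1703, 0.0263]
tool_rot: [0.994, -0.11, -0.001, 0.0]
ft_force: [-0.0, -0.1, 0.3]
gripper_width: 0.251
finger_force: 0.0
```

jog_arm:
  rows:
    - [0.75,0.07,0.3,-0.3,0]
    - [0.75,0.07,0.3,-0.5,0]
    - [0.75,0.65,0.17,-0.5,0]
    - [0.75,1.25,0.05,-0.5,0]
    - [0.75,2.0,-0.13,-0.5,0]
    - [0.75,3.0,-0.35,-0.5,0]
    - [0.75,4.0,-0.58,-0.5,0]
    - [0.75,4.95,-0.79,-0.5,0]

```text
time_s: 4.2
position: [0.511, 0.1622, 0.0224]
tool_rot: [0.994, -0.11, 0.0, -0.0]
ft_force: [-1.2, 0.1, 0.2]
gripper_width: 0.256
finger_force: 0.5
```

jog_arm:
  rows:
    - [0.75,0.98,-0.22,0,0]
    - [0.75,1.95,-0.44,0,0]
    - [0.75,2.93,-0.65,0,0]
    - [0.75,3.9,-0.87,0,0]
    - [0.75,4.88,-1.09,0,0]
    - [0.75,5.86,-1.31,0,0]
    - [0.75,6.6,-1.47,0,0]
    - [0.75,6.83,-1.53,0,0]

```text
time_s: 4.87
position: [0.5798, 0.147, 0.0225]
tool_rot: [0.994, -0.11, 0.001, -0.0]
ft_force: [-0.8, -0.2, 1.5]
gripper_width: 0.25
finger_force: 0.5
```

```bash
python3 - <<'E'
from h import *
s=env.get_state(); P=np.array(s['position']); 
a=np.radians(-12.6);e=np.array([np.cos(a),np.sin(a)]);n=np.array([-e[1],e[0]])
q=P[:2]-[.6774,.0735]; print(P,q@e,q@n,s['ft_force'])
p,d,K,R,t=cam('top'); W=cloud(d,K,R,t)
cv2.imwrite('pics/t2.png',cv2.resize(p[80:260,170:330],None,fx=4,fy=3.3)[...,::-1] if 0 else cv2.resize(p[80:260,170:330],None,fx=3.3,fy=3.3)[...,::-1])
E
```

```text
[0.57978478 0.14695878 0.02251554] -0.11128886440521205 0.05039555492504548 [-0.84549709 -0.24348009  1.48889332]
```

View pics/t2.png

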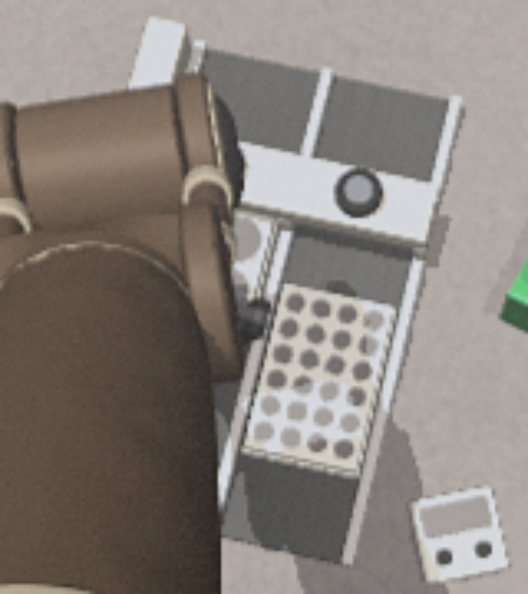

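The top view shows plate6 entering under the bridge at (250,250), and the 24-well plate undisturbed. TCP is at x' = -111 and the target is about -75. I'll push another 34 mm slowly, then measure.

jog_arm:
  rows:
    - [0.75,0.6,-0.13,0,0]
    - [0.75,1.2,-0.27,0,0]
    - [0.75,1.8,-0.4,0,0]
    - [0.75,2.3,-0.51,0,0]
    - [0.75,2.8,-0.63,0,0]
    - [0.75,3.1,-0.69,0,0]
    - [0.75,3.32,-0.74,0,0]
    - [0.75,3.32,-0.74,0,0]

```text
time_s: 5.58
position: [0.6117, 0.1397, 0.0224]
tool_rot: [0.994, -0.11, 0.0, -0.0]
ft_force: [0.1, 0.5, -0.1]
gripper_width: 0.252
finger_force: 0.0
```

```bash
python3 - <<'E'
from h import *
s=env.get_state(); P=np.array(s['position']); 
a=np.radians(-12.6);e=np.array([np.cos(a),np.sin(a)]);n=np.array([-e[1],e[0]])
o=np.array([.6774,.0735]);q=P[:2]-o; print(P,q@e,q@n,s['ft_force'])
p,d,K,R,t=cam('wrist'); W=cloud(d,K,R,t); np.savez('w2.npz',p=p,d=d,K=K,R=R,t=t)
Q=W[...,:2]-o; X=Q@e; Y=Q@n; Z=W[...,2]
for y0 in(.012,.02,.03,.07,.08,.087):
    m=(abs(Y-y0)<.003)&(Z>.022)&(Z<.034)&(p.min(-1)>150)
    if m.any(): print(y0,m.sum(),np.percentile(X[m],[1,5,50,99]).round(4),Z[m].mean().round(4))
cv2.imwrite('pics/w2.png',p[...,::-1])
E
```

```text
[0.61165565 0.13971314 0.02240845] -0.0786049604138519 0.05027683220617526 [ 0.06539705  0.5285146  -0.14217438]
0.012 568 [-0.062  -0.0591 -0.0398 -0.0229] 0.0259
0.02 579 [-0.0625 -0.0615 -0.0321 -0.0229] 0.0262
0.03 260 [-0.0636 -0.063  -0.0265 -0.0229] 0.0263
0.07 256 [-0.064  -0.0636 -0.059  -0.0229] 0.0262
0.08 381 [-0.0641 -0.0631 -0.0294 -0.0229] 0.0262
0.087 915 [-0.0638 -0.0622 -0.0409 -0.0229] 0.0261
```

View pics/w2.png

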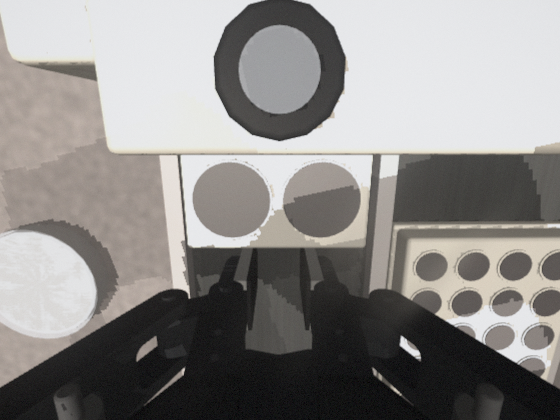

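In the wrist view the plate's trailing edge is at row 247 and the bridge's front edge at row 153. That puts the edge at x' = -64 mm, so the plate is centred to about 1 mm. I'll back off and rise.

jog_arm:
  rows:
    - [0.75,-0.8,0.18,0,0]
    - [0.75,-1.8,0.4,0,0]
    - [0.75,-2.9,0.65,0,0]
    - [0.75,-2.9,0.65,0,0]
    - [0.75,-2.9,0.65,2.5,0]
    - [0.75,-2.9,0.65,6,0]
    - [0.75,-2.9,0.65,10,0]
    - [0.75,-2.9,0.65,14,0]

```text
time_s: 6.3
position: [0.5806, 0.1463, 0.1628]
tool_rot: [0.994, -0.11, -0.001, 0.0]
ft_force: [0.8, 0.1, 0.2]
gripper_width: 0.249
finger_force: 0.0
```

jog_arm:
  rows:
    - [0.75,-4,0.9,0,0]
    - [0.75,-6,1.3,0,0]
    - [0.75,-6,1.3,0,0]
    - [0.75,-6,1.3,0,0]
    - [0.75,-6,1.3,0,0]
    - [0.75,-6,1.3,0,0]
    - [0.75,-6,1.3,0,0]
    - [0.75,-6,1.3,0,0]

```text
time_s: 6.97
position: [0.5226, 0.1591, 0.1619]
tool_rot: [0.994, -0.11, -0.0, 0.0]
ft_force: [-0.5, -0.2, -0.2]
gripper_width: 0.246
finger_force: 0.0
```

```bash
python3 - <<'E'
from h import *
a=np.radians(-12.6);e=np.array([np.cos(a),np.sin(a)]);n=np.array([-e[1],e[0]])
o=np.array([.6774,.0735])
s=env.get_state();print(s['position'],s['ft_force'])
for c in('wrist','scene'):
    p,d,K,R,t=cam(c); W=cloud(d,K,R,t)
    Q=W[...,:2]-o; X=Q@e; Y=Q@n; Z=W[...,2]
    for y0 in(.02,.03,.07,.08,-.02,-.08):
        m=(abs(Y-y0)<.004)&(Z>.022)&(Z<.034)&(abs(X)<.25)&(p.min(-1)>110)
        if m.any(): print(c,y0,m.sum(),np.percentile(X[m],[1,99]).round(4),Z[m].mean().round(4))
E
```

```text
[0.52258709 0.15913889 0.16194056] [-0.49203411 -0.21537575 -0.22852635]
wrist 0.02 725 [-0.0649 -0.0156] 0.0263
wrist 0.03 675 [-0.0651 -0.0193] 0.0266
wrist 0.07 681 [-0.065 -0.019] 0.0266
wrist 0.08 696 [-0.0649 -0.0173] 0.0265
wrist -0.02 1007 [-0.1818 -0.0607] 0.0265
wrist -0.08 907 [-0.1811 -0.0604] 0.0265
scene 0.02 116 [-0.0632  0.0592] 0.0266
scene 0.03 96 [-0.063   0.0598] 0.0269
scene 0.07 120 [-0.0631  0.0589] 0.0273
scene 0.08 133 [-0.0635  0.0588] 0.0268
scene -0.02 113 [-0.182 -0.059] 0.0267
scene -0.08 98 [-0.1814 -0.0585] 0.0268
```

Both views agree that the plate is centred to within 2 mm, square to the lane and flat. plate24 is still at about -121 mm, where it started.

```bash
python3 -c "
from h import *
print(finish_job())"
```

```text
the job is handed in; nothing more can be done
None
```

I pushed the six-well plate under the bridge, centred to within about 2 mm and lying flat along its lane; the 24-well plate did not move, the arm is clear, and the job was handed in after about 7 s (the hand-in call returned no verdict).

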